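# Set the stop collar on the tool-grinder work-head

## Task

On the tool-grinder work-head, swing the stop collar round its spindle until its thumb set screw faces squarely onto the spindle's milled flat, then tighten the knob clockwise until it is firm, about 0.45 newton metres, without over-tightening. Do not screw it down hard while it is off the flat, and leave the loose things lying round the work-head where they are; let go of the knob at the end.

Things in the scene. Friction and masses are not known exactly. Their poses are not given: they have to be found in the camera images.
- workhead: Bench work-head, bolted down: dark steel base 150 (x) x 270 (y) x 20 mm, origin at the centre of its underside. Two grey bearing blocks, 118 mm high and 56 mm thick in x, have their inner faces at y = +-73 mm. The spindle lies along the work-head's y axis, 90 mm above the origin.
- spindle: Bright steel spindle, 32 mm diameter, clamped in the bearings. Origin on its axis, midway between the blocks; y along it. One flat, 15 mm wide, 14 mm from the axis, is milled along its whole length and shows on both sides of the collar: the spindle's z axis is the flat's outward direction, within 0.2 rad of straight up.
- collar: Dark steel stop collar on the spindle, 58 mm diameter, 26 mm wide. Origin on the spindle axis, y along it, z outward along its radial set screw. It only turns about y, with 0.25 N m of friction, and stays where left. It starts 0.45 to 0.78 rad from upright, leaning to the work-head's -x side; the screw tip is then clear of the spindle.
- knob_centre (a point): Centre of the set screw's round black knurled knob, 44 mm diameter, 22 mm high, 61 mm from the spindle axis on the collar's z axis (also the knob's axis; its underside is 21 mm above the collar's rim). Frame as the collar's: it does not spin with the knob. The knob spins but does not rise or sink; a rubber bush (1.2 N m per rad) drives the thread: let go, it springs back 0.2 to 0.45 rad, the thread holds.
- screw_mouth (a point): Where the set screw enters the collar (on its z axis, 29 mm from the spindle axis, frame as the collar's). Clockwise seen from outside drives the hidden tip in, 3 mm per rad; it starts 0.8 to 3.7 rad short of the flat. The thread runs at a steady 0.27 N m, plus 0.2 per rad/s of speed; once the tip bears, this climbs by 0.2 N m per rad. Tight: 0.41 to 0.48 N m read when still; from 0.52 it scores the flat.
- spare_collar: Bystander: spare steel collar, plain ring 56 mm across, 26 mm high, lying flat; origin at the centre of its underside.
- collet: Bystander: steel spring collet, 25 mm across, 44 mm high, standing; origin under its centre.
- hex_key: Bystander: L-shaped hex key, 100 x 28 mm, 6 mm thick, lying flat; origin under the middle of its long arm.

How it is judged:
On the way, in this order (a step that is already met when the one before it is completed fails the run):
1. the collar is turned so that its screw faces the flat, within 0.12 rad (angle between the z axis of collar and the z axis of spindle, either way round below 0.12 rad), for 0.2 s.
2. the set screw is tightened onto the flat: the tip presses with more than 35 N (angle between the z axis of collar and the z axis of spindle, either way round below 0.12 rad and contact force between collar and spindle above 35 N), for 0.2 s.
At the end, for the whole second after the job is handed in: The collar's screw axis is within 0.12 rad of the flat's outward direction, the screw tip presses on the flat with 35 to 85 N (about 0.37 to 0.52 N m held at the knob before letting go), the collar is at rest and the knob released (all of step 2 and contact force between collar and spindle below 85 N and angular speed of collar below 0.15 rad/s); the robot touches nothing.
It fails at once if the screw is over-tightened: the tip presses the spindle with more than 85 N (contact force between collar and spindle above 85 N).
It fails at once if the screw is run down hard (over 20 N) while more than 0.2 rad off the flat (angle between the z axis of collar and the z axis of spindle, either way round above 0.2 rad and contact force between collar and spindle above 20 N).
It fails at once if the spare collar, the collet or the hex key beside the work-head is moved by more than 30 mm (distance of any of spare_collar, collet, hex_key from where it was at the start of the episode above 0.03 m).
It also fails if it takes over 72 s, if anything falls off the work surface, if the arm or the gripper's body presses on something with over 40 N, if the wrist force passes 120 N, or if a joint passes its speed limit or range.

## Robot

A 7-joint arm with a two-finger parallel gripper is mounted at the origin on the work surface. World frame = base frame: x ahead of the robot, y to its left, z up, the work surface at z = 0. Lengths are in m, angles in rad, forces in N, time in s.
With the tool pointing down it reaches from about 0.4 to 0.875 m from the base axis. Payload 19.3 kg.
Tool frame: the origin (TCP) lies on the centre line of the jaws, within the pads' length; the fingertips stand 19 mm ahead of it and the grasp point (between the pads) is the TCP; z points along the fingers, y is the direction in which the jaws open and shut (so a half turn about z gives the same grasp; the last joint's range is limited). The gripper opens to 85 mm and grips with 20 to 120 N. Pads are 22 mm wide; open, the fingers measure 114 mm over their backs; the gripper's body (76 mm by 85 mm) begins 54 mm behind the grasp point. The pads swing forward as they close: fully open they stand 13 mm farther back than shut.
Start: joints at [1.134, 0.521, -0.036, 1.599, 0.021, 1.021, -0.113], TCP at [0.224, -0.583, 0.25] pointing down, gripper open.
Joint ranges: [-2.91, 2.91], [-0.3, 2.13], [-1.5, 1.42], [0.17, 2.43], [-1.26, 4.41], [0.16, 1.93], [-2.52, 2.52]. Speed limits (rad/s): [1.89, 1.89, 2.39, 2.39, 3.01, 3.01, 3.01].

## Interface

Orientations are given as a rotation vector (axis times angle).
In Python, from rig import * gives the robot as it stands.
- The arm moves only by the tool jog_arm, never from a script. Its argument "rows" is a list of rows, each a list of 2 entries, a list of its own where there are three numbers: the shift along the tool's x, y, z in units of 50 mm (1.0 is 50 mm), then the turn, a rotation vector about the tool's x, y, z in units of 8 degrees (1.0 is 8 degrees). A call has 1 to 20 rows; each row shifts and turns the commanded pose from where the row before left it, along the tool's axes as they then stand; what a row does not reach is not made up. A row lasts 1/10 s, in which the tool goes at most 50 mm and 8.59 degrees, less where a joint would pass 70% of its speed; a pose out of reach is approached as far as the arm can. A call is refused whole if a number of a shift passes 1 or a number of a turn 1, either way. A call with a gripper value outside its range is refused whole. "claw" is the closure, from 0 (fully open) to 1 (shut), set as the call begins (left out, the last holds). The fingers move at their own pace and stop on an object; "force" is the grip in N (left out, the last holds). Time passes only in rows, so rows that do not move let the fingers close. It gives the time, the measured TCP pose, the force and the opening at its end, in the units of the state.
- observe(): the state, without advancing time (a new reading comes with each control period).
- snapshot(name): name is "side" or "top" or "wrist"; returns (picture, depth): 420x560x3 uint8, blue, green, red; 420x560 float32, m along the optical axis (not along the pixel's ray), 0 where there is no reading.
- camera_model(name): a dict with "vertical_fov" (degrees; the focal length in pixels is half the picture's height over the tangent of half this angle, whatever the lens; pixels are square), "cx", "cy" (the principal point, pixels), "R" (3x3) and "t" (3): a world point X has camera coordinates R X + t. Camera axes: x right, y down, z forward; pixel columns grow to the right and rows downward; lengths in m; the calibration is good to about 2 mm. The wrist camera is an equidistant fisheye: a pixel r from the principal point sees the ray r / f radians off the axis. A picture is of the moment at which its call begins: read the wrist's pose just before it. camera_model takes no time and is no camera call; for the wrist camera it gives the pose at the moment of the call.
- finish_job(): hands the job in, once; it reports no verdict.
Trained networks look in the newest picture that a camera, given by its name, has taken for a name from the list of things; names that differ only in an ending like _2 or _b are one class to them, and where a whole thing is asked for, a point or a joint stands for the part that bears it (a point fixed in the world has none). Each returns a list of dicts, best first, with "score" (0 to 1); they miss things now and then, are a little off and sometimes report something else, mostly with a low value. They report only what shows in the picture. A call takes as long as a camera call.
- find_in(camera, query): "rect" ([left, top, right, bottom] in pixels, round what is visible of it).
- landmark_of(camera, query): "point" ([row, column] in pixels: a listed point, or the origin of a listed thing).
The state is a dict: "t": time; "q": joint angles; "joint_vel": joint speeds; "joint_torque": joint torques, N m; "position": TCP position; "ee_rot": TCP orientation; "ft_force": force on the tool from outside, world axes, zero at the start; "torque": the same for the moment, N m; "finger_gap": finger opening in m.
Only numpy, scipy, OpenCV 4.12 (cv2) and the standard library are available. Lean on these libraries where they do the work, as an engineer would, in place of code of your own. Each camera call takes 0.05 s, during which the arm holds its last target.

## Working session

There is one attempt and no reset: what is moved stays moved. The work goes in short steps, Python scripts to look and compute and a tool call to move; the robot and the scene stay as the last step left them, time stands still between calls to the robot, and variables do not carry over. Pictures are saved under pics/ and viewed, and the job is handed in when it is done.

Besides the shell and the picture viewer there is one more tool, called as name(argument=value, ...), one argument or row to a line, values as JSON. jog_arm: Moves the arm, as the interface text tells. Its arguments: {"type":"object","properties":{"rows":{"type":"array"},"claw":{"type":"number"},"force":{"type":"number"}},"required":["rows"]}

```bash
ls; mkdir -p pics; cat > h.py <<'E'
from rig import *
import numpy as np, cv2
from scipy.spatial.transform import Rotation as Rot
def cam(n):
    m=camera_model(n); f=210/np.tan(np.radians(m['vertical_fov'])/2); return f,m['cx'],m['cy'],np.array(m['R']),np.array(m['t'])
def world(n,u,v,z,c=None):
    f,cx,cy,R,t=c or cam(n)
    return R.T@(np.array([(u-cx)/f*z,(v-cy)/f*z,z])-t)
E
python3 - <<'E'
from h import *
s=observe(); print({k:np.round(v,3) for k,v in s.items()})
for n in ('side','top'):
    p,d=snapshot(n); cv2.imwrite(f'pics/{n}0.png',p); np.save(f'{n}0.npy',d)
    c=cam(n); print(n,c)
    for q in ['workhead','spindle','collar','knob_centre','screw_mouth','spare_collar','collet','hex_key']:
        L=landmark_of(n,q)
        for l in L[:2]:
            r,cc=l['point']; z=d[int(r),int(cc)]
            print(q,round(l['score'],2),np.round(l['point'],1),np.round(world(n,cc,r,z,c),3))
print(observe()['t'])
E
```

```text
pics
{'t': np.float64(0.0), 'q': array([ 1.134,  0.522, -0.036,  1.6  ,  0.021,  1.021, -0.113]), 'joint_vel': array([ 0.   , -0.001,  0.001,  0.   , -0.001,  0.001,  0.   ]), 'joint_torque': array([-1.0000e-03, -9.2712e+01,  1.9800e+00, -3.6994e+01,  1.8000e-02,
        8.0000e-03,  0.0000e+00]), 'position': array([ 0.224, -0.583,  0.25 ]), 'ee_rot': array([-3.088, -0.573,  0.   ]), 'ft_force': array([-0.358, -0.761,  0.255]), 'torque': array([0.073, 0.002, 0.037]), 'finger_gap': np.float64(0.085)}
side (np.float64(487.66118473472477), 280.07853242403957, 206.50851801930276, array([[ 0.85574647, -0.51739381, -0.00127301],
       [-0.38779679, -0.6397661 , -0.66356084],
       [ 0.34250784,  0.56833352, -0.74812124]]), array([-0.4712479 ,  0.33796012,  0.79908655]))
workhead 0.75 [289.4 284.3] [ 0.525 -0.058  0.02 ]
workhead 0.47 [360.1 361.1] [ 0.559 -0.251  0.034]
spindle 0.67 [261.  288.8] [ 0.534 -0.058  0.107]
collar 0.69 [260.3 284.5] [ 0.525 -0.057  0.115]
knob_centre 0.96 [251.8 272.2] [ 0.501 -0.057  0.156]
screw_mouth 0.56 [251.9 280.5] [ 0.512 -0.065  0.158]
screw_mouth 0.
[... 221 characters left out ...]
8304), 278.1156933078743, 203.47717647489733, array([[-0.01128979, -0.99992228, -0.00528978],
       [-0.9971307 ,  0.01165396, -0.07479673],
       [ 0.07485256,  0.00443016, -0.99718477]]), array([0.04961271, 0.59831823, 1.22406825]))
workhead 0.93 [229.7 311.1] [ 0.529 -0.034  0.12 ]
workhead 0.33 [241.  229.8] [0.504 0.169 0.003]
spindle 0.94 [229.3 315.8] [ 0.53  -0.046  0.119]
collar 0.56 [230.7 310.9] [ 0.527 -0.034  0.117]
screw_mouth 0.93 [235.  317.4] [ 0.516 -0.045  0.168]
screw_mouth 0.16 [228.5 313.5] [ 0.532 -0.04   0.12 ]
spare_collar 0.82 [237.8 231.1] [ 0.513  0.166 -0.002]
collet 0.54 [212.1 390.4] [ 0.572 -0.24   0.04 ]
hex_key 0.68 [178.7 312.4] [ 0.665 -0.048 -0.002]
0.9
```

```bash
python3 - <<'E'
import cv2
a=cv2.imread('pics/side0.png');b=cv2.imread('pics/top0.png')
a=cv2.resize(a[180:380,180:400],None,fx=3,fy=3,interpolation=2);b=cv2.resize(b[150:300,200:420],None,fx=3.5,fy=3.5,interpolation=2)
cv2.imwrite('pics/a.png',a);cv2.imwrite('pics/b.png',b)
E
```

```text
(no output)
```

View pics/a.png

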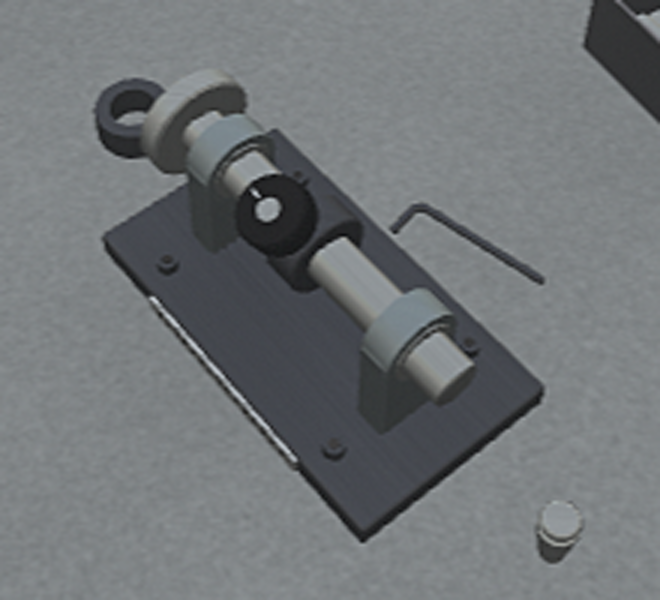

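View pics/b.png

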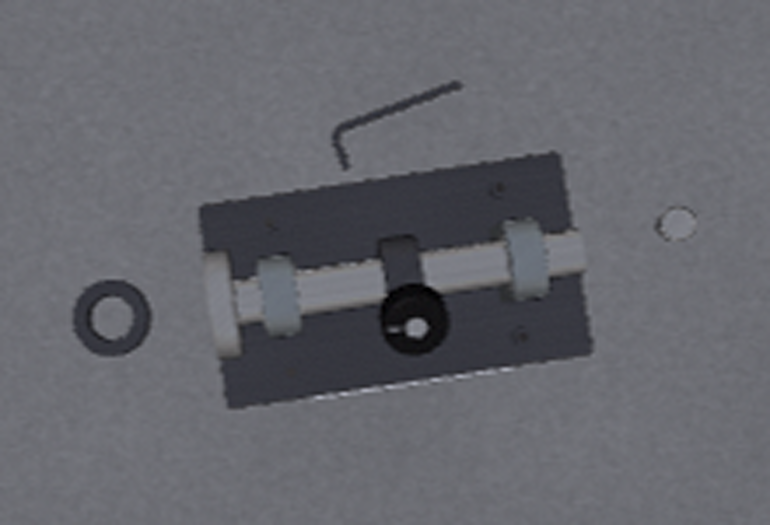

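View pics/top0.png

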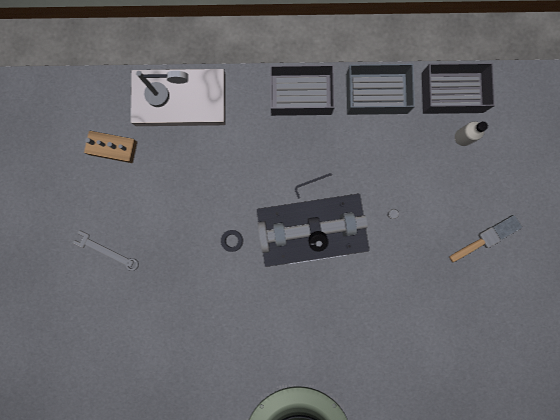

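The top view shows the work-head yawed by about 8° with the knob near pixel (row 241, col 318), leaning toward the robot. The bystanders are well clear. Next I'll get the work-head geometry from depth.

```bash
cat >> h.py <<'E'
def cloud(n,d,c=None):
    f,cx,cy,R,t=c or cam(n)
    v,u=np.indices(d.shape); 
    P=np.stack([(u-cx)/f*d,(v-cy)/f*d,d],-1)
    return (P-t)@R
E
python3 - <<'E'
from h import *
for n in ('top','side'):
    d=np.load(f'{n}0.npy'); P=cloud(n,d)
    roi=(abs(P[...,0]-.53)<.13)&(abs(P[...,1]+.04)<.17)&(d>0)
    Q=P[roi]
    fl=Q[abs(Q[:,2])<.01]; print(n,'floor z',np.median(fl[:,2]) if len(fl) else None)
    b=Q[(Q[:,2]>.01)&(Q[:,2]<.03)]; 
    r=cv2.minAreaRect((Q[Q[:,2]>.012][:,:2]*1000).astype(np.float32)); print('rect',r, np.median(b[:,2]))
    s=Q[(Q[:,2]>.085)&(Q[:,2]<.112)&(abs(Q[:,1]+.04)<.17)]
    print(len(s),s.mean(0)); 
    k=Q[Q[:,2]>.135]; print('knob',len(k),k.mean(0),k.max(0),k.min(0))
E
```

```text
top floor z -0.00027226724859836507
rect ((530.1780395507812, -45.26731872558594), (152.75828552246094, 270.2452697753906), 7.8750176429748535) 0.019710036698893485
1208 [ 0.53220007 -0.04561151  0.10255799]
knob 327 [ 0.50271684 -0.04801694  0.15330039] [ 0.52524237 -0.02704235  0.16788649] [ 0.47932835 -0.07097215  0.13986529]
side floor z 0.0012691202158096892
rect ((532.9307861328125, -45.15538024902344), (153.9980926513672, 271.6116638183594), 7.987664222717285) 0.02107353423230801
2003 [ 0.52820957 -0.0567053   0.10162167]
knob 580 [ 0.50267822 -0.05364268  0.15314144] [ 0.52816795 -0.02716172  0.16521703] [ 0.48170487 -0.07190657  0.13502826]
```

```bash
cat >> h.py <<'E'
O=np.array([.531,-.045,0.]); YAW=np.radians(7.9)
Rw=Rot.from_euler('z',YAW).as_matrix()
A=O+[0,0,.09]
def tgt(th,r,spin=0.,dy=0.,tilt=None):
    """tool pose: TCP at radius r on direction th (lean, + toward wh +x), tool z inward, jaw along spindle y, spin about tool z"""
    tilt=th if tilt is None else tilt
    zc=np.array([np.sin(th),0,np.cos(th)]); p=A+Rw@(zc*r+np.array([0,dy,0]))
    zt=np.array([np.sin(tilt),0,np.cos(tilt)])
    y=np.array([0,1,0.]); z=-zt; x=np.cross(y,z)
    return p,Rw@np.stack([x,y,z],1)@Rot.from_euler('z',spin).as_matrix()
def delta(p,R,s=None):
    s=s or observe(); R0=Rot.from_rotvec(s['ee_rot']).as_matrix()
    sh=R0.T@(p-s['position'])/.05; tu=np.degrees(Rot.from_matrix(R0.T@R).as_rotvec())/8
    return np.round(sh,3),np.round(tu,3)
def st():
    s=observe(); R0=Rot.from_rotvec(s['ee_rot']).as_matrix()
    print('t',round(float(s['t']),2),'p',np.round(s['position'],4),'zt',np.round(R0[:,2],3),'yt',np.round(R0[:,1],3),'f',np.round(s['ft_force'],1),'tau_tool',np.round(R0.T@s['torque'],3),'gap',round(float(s['finger_gap']),4),'q',np.round(s['q'],2))
    return s
E
python3 - <<'E'
from h import *
s=st()
f,cx,cy,R,t=cam('wrist'); R0=Rot.from_rotvec(s['ee_rot']).as_matrix()
print('cam in tool',R0.T@(-R.T@t-s['position']),'\n',R0.T@R.T,f,cx,cy)
for spin in (0,np.pi):
  p,RR=tgt(0,.27,spin); print(p,delta(p,RR))
E
```

```text
t 0.9 p [ 0.2241 -0.5834  0.2503] zt [ 0. -0. -1.] yt [ 0.359 -0.933  0.   ] f [-0.5 -0.3 -0.8] tau_tool [ 0.009 -0.013 -0.01 ] gap 0.0852 q [ 1.13  0.52 -0.04  1.6   0.02  1.02 -0.11]
cam in tool [ 0.07016972 -0.00030525 -0.12411377] 
 [[-3.38875398e-04 -9.61768613e-01 -2.73863140e-01]
 [ 9.99999926e-01 -3.75137608e-04  8.00407217e-05]
 [-1.79717017e-04 -2.73863093e-01  9.61768670e-01]] 325.19226210127806 278.675272098124 207.01593862327414
[ 0.531 -0.045  0.36 ] (array([ 9.591, -7.851, -2.194]), array([ -0.   ,   0.   , -20.861]))
[ 0.531 -0.045  0.36 ] (array([ 9.591, -7.851, -2.194]), array([0.   , 0.   , 1.639]))
```

jog_arm(
  rows=[
    [[0.6,-0.49,-0.05],[0,0,0.1]],
    [[0.6,-0.49,-0.05],[0,0,0.1]],
    [[0.6,-0.49,-0.05],[0,0,0.1]],
    [[0.6,-0.49,-0.05],[0,0,0.1]],
    [[0.6,-0.49,-0.05],[0,0,0.1]],
    [[0.6,-0.49,-0.05],[0,0,0.1]],
    [[0.6,-0.49,-0.05],[0,0,0.1]],
    [[0.6,-0.49,-0.05],[0,0,0.1]],
    [[0.6,-0.49,-0.05],[0,0,0.1]],
    [[0.6,-0.49,-0.05],[0,0,0.1]],
    [[0.6,-0.49,-0.05],[0,0,0.1]],
    [[0.6,-0.49,-0.05],[0,0,0.1]],
    [[0.6,-0.49,-0.05],[0,0,0.1]],
    [[0.6,-0.49,-0.05],[0,0,0.1]],
    [[0.6,-0.49,-0.05],[0,0,0.1]],
    [[0,0,0],[0,0,0]],
  ],
)

```text
t: 2.5
position: [0.5623, -0.1055, 0.2879]
ee_rot: [-3.129, -0.255, -0.002]
ft_force: [-0.3, -0.8, 0.4]
finger_gap: 0.0853
```

```bash
python3 - <<'E'
from h import *
s=st()
p,RR=tgt(0,.2,np.pi); print(delta(p,RR))
c=cam('wrist')
p,d=snapshot('wrist'); cv2.imwrite('pics/w1.png',p); np.savez('w1.npz',d=d,R=c[3],t=c[4],i=c[:3],p=p)
E
```

```text
t 2.5 p [ 0.5623 -0.1055  0.2879] zt [ 0.001  0.002 -1.   ] yt [ 0.162 -0.987 -0.002] f [-0.3 -0.8  0.4] tau_tool [ 0.    -0.083  0.008] gap 0.0853 q [ 0.22  0.4  -0.19  1.69  0.08  1.05 -1.4 ]
(array([-0.421, -1.295, -0.041]), array([-0.013, -0.012,  0.178]))
```

View pics/w1.png

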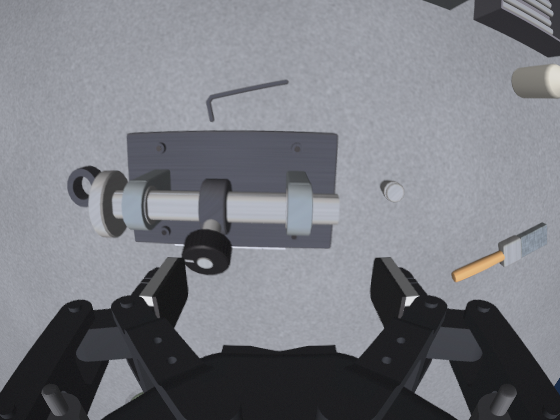

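```bash
cat >> h.py <<'E'
def wcloud(d,R,t,i):
    f,cx,cy=i; v,u=np.indices(d.shape); x=u-cx;y=v-cy; r=np.hypot(x,y)+1e-9; th=r/f
    k=np.tan(th)/r*d; P=np.stack([x*k,y*k,d],-1); return (P-t)@R
def prof(fn):
    z=np.load(fn); P=wcloud(z['d'],z['R'],z['t'],z['i']); return (P-A)@Rw, z
E
python3 - <<'E'
from h import *
L,z=prof('w1.npz')
p=z['p']
up=cv2.resize(p[150:290,60:350],None,fx=2.7,fy=2.7,interpolation=cv2.INTER_CUBIC); cv2.imwrite('pics/w1z.png',up)
# spindle section
rr=np.hypot(L[...,0],L[...,2]); 
m=(abs(L[...,1])<.07)&(abs(L[...,1])>.016)&(rr<.022)&(L[...,2]>-.005)
for sgn in (1,-1):
    q=L[m&(L[...,1]*sgn>0)]
    c0=q[:,0]; 
    res=[(round(b*1000),len(s),round(np.median(s)*1000,2),round(np.std(s)*1000,2)) for b in np.arange(-.02,.02,.002) for s in [q[(c0>=b)&(c0<b+.002),2]] if len(s)>3]
    print(sgn,res)
rim=L[(abs(L[...,1])<.011)&(rr>.024)&(rr<.034)]
X=np.c_[rim[:,0],rim[:,2],np.ones(len(rim))]; s=np.linalg.lstsq(X,(rim[:,[0,2]]**2).sum(1),rcond=None)[0]; print('collar centre',s[:2]/2,'r',np.sqrt(s[2]+(s[:2]**2).sum()/4),len(rim))
k=L[(abs(L[...,1])<.03)&(rr>.045)&(rr<.08)]; print('knob',k.mean(0),k.min(0),k.max(0),len(k))
E
```

```text
1 [(-14, 26, np.float64(8.16), np.float64(0.72)), (-12, 50, np.float64(10.92), np.float64(0.81)), (-10, 61, np.float64(12.51), np.float64(0.67)), (-8, 70, np.float64(13.78), np.float64(0.79)), (-6, 82, np.float64(14.85), np.float64(0.68)), (-4, 91, np.float64(14.6), np.float64(0.65)), (-2, 86, np.float64(14.47), np.float64(0.8)), (0, 91, np.float64(14.38), np.float64(0.75)), (2, 89, np.float64(14.44), np.float64(0.73)), (4, 93, np.float64(14.32), np.float64(0.63)), (6, 93, np.float64(14.18), np.float64(0.75)), (8, 95, np.float64(14.21), np.float64(0.73)), (10, 109, np.float64(13.2), np.float64(0.91)), (12, 115, np.float64(11.4), np.float64(1.17)), (14, 126, np.float64(8.65), np.float64(1.29)), (16, 144, np.float64(3.89), np.float64(2.57))]
-1 [(-14, 23, np.float64(7.72), np.float64(0.71)), (-12, 50, np.float64(10.31), np.float64(1.06)), (-10, 85, np.float64(12.55), np.float64(0.94)), (-8, 74, np.float64(13.9), np.float64(0.68)), (-6, 100, np.float64(14.89), np.float64(0.62)), (-4, 106, np.float64(14.68), np.float64(0.74)), (-2, 103, np.float64(14.75), np.float64(0.69)), (0, 110, np.float64(14.55), np.float64(0.7)), (2, 106, np.float64(14.6), np.float64(0.63)), (4, 105, np.float64(14.57), np.float64(0.67)), (6, 113, np.float64(14.21), np.float64(0.79)), (8, 108, np.float64(14.15), np.float64(0.76)), (10, 131, np.float64(13.05), np.float64(1.01)), (12, 137, np.float64(10.98), np.float64(1.07)), (14, 159, np.float64(8.27), np.float64(1.58)), (16, 131, np.float64(3.46), np.float64(2.2))]
collar centre [0.0010737  0.00109261] r 0.02846233120414185 1093
knob [-0.0054718  -0.00243513  0.01388183] [-0.04985468 -0.02966041 -0.07146537] [0.04234856 0.02994882 0.07456224] 2977
```

View pics/w1z.png

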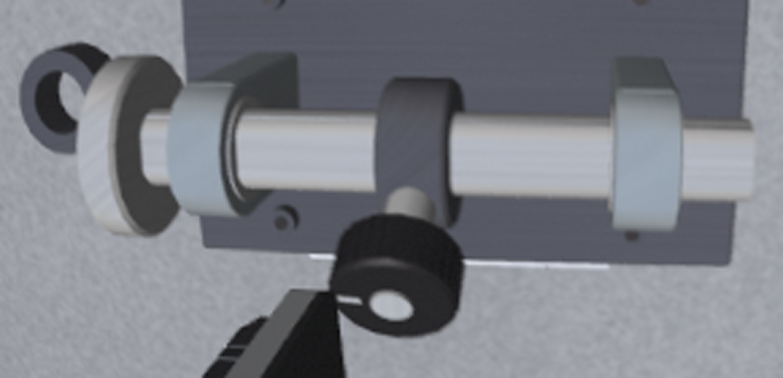

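The zoom shows the flat on both sides of the collar and the knob leaning to −x. The depth profile resolves the flat, so I'll fit a section model and the knob's lean.

```bash
cat >> h.py <<'E'
from scipy.optimize import least_squares
def flatfit(L):
    rr=np.hypot(L[...,0],L[...,2]); m=(abs(L[...,1])<.065)&(abs(L[...,1])>.017)&(rr<.021)&(L[...,2]>.002)
    out=[]
    for sel in (m,m&(L[...,1]>0),m&(L[...,1]<0)):
        q=L[sel]
        def f(x):
            X=q[:,0]-x[0]; Z=q[:,2]-x[1]; ph=np.arctan2(X,Z); 
            rad=np.minimum(.016,.014/np.maximum(np.cos(ph-x[2]),.3)); return (np.hypot(X,Z)-rad)*1000
        best=min((least_squares(f,[0,0,a],loss='soft_l1',x_scale=[.001,.001,.1],diff_step=1e-4) for a in (-.15,-.05,.05,.15)),key=lambda r:r.cost)
        out.append((np.round(best.x,4),round(best.cost/len(q),4)))
    return out
def knobfit(L):
    rr=np.hypot(L[...,0],L[...,2]); m=(abs(L[...,1])<.03)&(L[...,2]>.026)&(rr>.04)&(rr<.085); q=L[m]
    th=0
    # surface distance to cylinder r22 h22 centred at 61 along th
    def f(x):
        th=x[0]; a=(q[:,0]-x[2])*np.sin(th)+(q[:,2]-x[3])*np.cos(th)-.061; b=np.hypot((q[:,0]-x[2])*np.cos(th)-(q[:,2]-x[3])*np.sin(th),q[:,1]-x[1])
        dx=abs(a)-.011; db=b-.022
        return 1000*np.where((dx>0)&(db>0),np.hypot(dx,db),np.maximum(dx,db))
    def g(x): return f([x[0],x[1],x[2],x[3]])
    r=least_squares(lambda x:np.r_[f(x),(x[2]-CX)*3e4,(x[3]-CZ)*3e4],[-.6,0,CX,CZ],loss='soft_l1',x_scale=[.1,.002,.001,.001]); return np.round(r.x,4),len(q),round(np.median(abs(f(r.x))),2)
CX=CZ=0.0007
E
python3 - <<'E'
from h import *
L,z=prof('w1.npz'); print(flatfit(L)); print(knobfit(L))
q=L[(abs(L[...,1])<.03)&(L[...,2]>.03)&(np.hypot(L[...,0],L[...,2])>.04)&(np.hypot(L[...,0],L[...,2])<.085)];print(q.mean(0),q.min(0),q.max(0))
E
```

```text
[(array([0.0013, 0.0005, 0.0425]), np.float64(0.1747)), (array([0.0014, 0.0004, 0.0399]), np.float64(0.164)), (array([0.0012, 0.0005, 0.043 ]), np.float64(0.1811))]
(array([-4.847e-01,  1.500e-03,  7.000e-04,  4.000e-04]), 1864, np.float64(0.42))
[-0.02251322 -0.0011118   0.06405367] [-0.04985468 -0.02098798  0.03918198] [-0.00349362  0.02334452  0.07456224]
```

jog_arm(
  rows=[
    [[0,0,0],[0,0,-1]],
    [[0,0,0],[0,0,-1]],
    [[0,0,0],[0,0,-1]],
    [[0,0,0],[0,0,-1]],
    [[0,0,0],[0,0,-1]],
    [[0,0,0],[0,0,-1]],
    [[0,0,0],[0,0,-1]],
    [[0,0,0],[0,0,-1]],
    [[0,0,0],[0,0,-1]],
    [[0,0,0],[0,0,-1]],
    [[0,0,0],[0,0,-1]],
    [[0,0,0],[0,0,-1]],
    [[0,0,0],[0,0,-1]],
    [[0,0,0],[0,0,-1]],
    [[0,0,0],[0,0,-1]],
    [[0,0,0],[0,0,-1]],
    [[0,0,0],[0,0,-1]],
    [[0,0,0],[0,0,-1]],
    [[0,0,0],[0,0,-1]],
    [[0,0,0],[0,0,-1]],
  ],
)

```text
t: 4.55
position: [0.5591, -0.1115, 0.2877]
ee_rot: [-0.293, -3.128, 0.001]
ft_force: [-0.7, -0.1, -0.8]
finger_gap: 0.0855
```

```bash
sed -i 's/^A=O+.*/A=O+[0,0,.0905]+Rw@np.array([.0012,.0012,0])/; s/^CX=CZ.*/CX=CZ=0.0/' h.py; python3 - <<'E'
from h import *
st()
p,R=tgt(-.485,.13,-.35); print(p,delta(p,R))
p,R=tgt(-.485,.13,-.35,tilt=0); print(p,delta(p,R))
E
```

```text
t 4.55 p [ 0.5591 -0.1115  0.2877] zt [-0.    -0.001 -1.   ] yt [ 0.186  0.983 -0.001] f [-0.7 -0.1 -0.8] tau_tool [-0.022  0.017 -0.027] gap 0.0855 q [ 0.65  0.49 -0.8   1.68  0.38  1.14  1.13]
[ 0.47199178 -0.05197657  0.20550774] (array([1.933, 0.846, 1.644]), array([ 0.039, -3.542, -4.736]))
[ 0.47199178 -0.05197657  0.20550774] (array([1.933, 0.846, 1.644]), array([-5.000e-03, -3.000e-03, -4.834e+00]))
```

jog_arm(
  rows=[
    [[0.6,0.28,0],[0,0,-0.8]],
    [[0.6,0.28,0],[0,0,-0.8]],
    [[0.6,0.28,0],[0,0,-0.8]],
    [[0,0,0],[0,0,-0.8]],
    [[0,0,0],[0,0,-0.8]],
    [[0,0,0],[0,0,-0.8]],
    [[0,0,0],[0,0,0]],
  ],
)

```text
t: 5.25
position: [0.4732, -0.0625, 0.2877]
ee_rot: [0.746, -3.051, 0.001]
ft_force: [-0.5, -0.3, -0.7]
finger_gap: 0.0852
```

```bash
python3 - <<'E'
from h import *
st()
p,R=tgt(-.485,.13,-.35); print(p,delta(p,R))
E
```

```text
t 5.25 p [ 0.4732 -0.0625  0.2877] zt [-0. -0. -1.] yt [-0.461  0.887 -0.   ] f [-0.5 -0.3 -0.7] tau_tool [-0.024 -0.015  0.013] gap 0.0852 q [ 0.81  0.39 -1.02  1.89  0.38  1.07  1.68]
[ 0.47199178 -0.05197657  0.20550774] (array([-0.075,  0.198,  1.643]), array([ 1.176, -3.272, -0.059]))
```

Now tilt to match the knob's axis and go down to the stand-off position.

jog_arm(
  rows=[
    [[0,0.04,0.1],[0.24,-0.65,0]],
    [[0,0.04,0.1],[0.24,-0.65,0]],
    [[0,0.04,0.1],[0.24,-0.65,0]],
    [[0,0.04,0.1],[0.24,-0.65,0]],
    [[0,0.04,0.1],[0.23,-0.65,0]],
    [[0,0,0],[0,0,0]],
  ],
)

```text
t: 5.85
position: [0.4718, -0.0531, 0.2617]
ee_rot: [-0.625, 2.586, -0.074]
ft_force: [-0.8, 0.2, -0.5]
finger_gap: 0.0853
```

```bash
python3 - <<'E'
from h import *
st()
p,R=tgt(-.485,.13,-.35); print(p,delta(p,R))
c=cam('wrist')
p,d=snapshot('wrist'); cv2.imwrite('pics/w2.png',p); np.savez('w2.npz',d=d,R=c[3],t=c[4],i=c[:3],p=p)
L,z=prof('w2.npz'); print(knobfit(L)); 
try: print(flatfit(L))
except Exception as e: print(e)
E
```

```text
t 5.85 p [ 0.4718 -0.0531  0.2617] zt [ 0.461  0.057 -0.886] yt [-0.418  0.894 -0.16 ] f [-0.8  0.2 -0.5] tau_tool [-0.181  0.499 -0.002] gap 0.0853 q [ 1.01  0.2  -1.07  2.28  0.41  0.31  1.68]
[ 0.47199178 -0.05197657  0.20550774] (array([0.477, 0.198, 0.999]), array([-0.041, -0.031, -0.085]))
(array([-4.92e-01,  4.00e-04, -0.00e+00,  1.00e-04]), 2921, np.float64(0.5))
[(array([0.0001, 0.0001, 0.0659]), np.float64(0.1562)), (array([0.0001, 0.0002, 0.0573]), np.float64(0.1488)), (array([0.0002, 0.    , 0.0713]), np.float64(0.1595))]
```

View pics/w2.png

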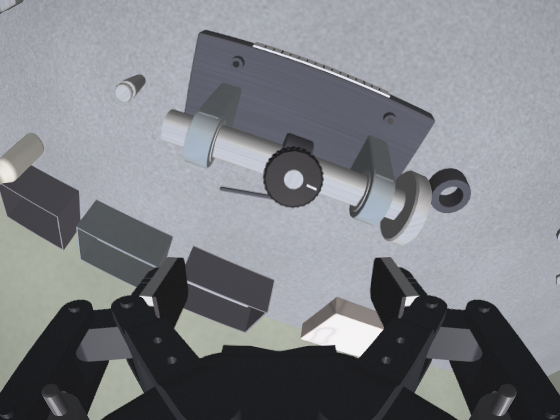

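The knob (centre about pixel row 178, col 293) and spindle fits agree with the earlier ones to a millimetre. Next I go down to the stand-off.

jog_arm(
  rows=[
    [[0.12,0.05,0.25],[0,0,0]],
    [[0.12,0.05,0.25],[0,0,0]],
    [[0.12,0.05,0.25],[0,0,0]],
    [[0.12,0.05,0.25],[0,0,0]],
    [[0,0,0],[0,0,0]],
  ],
)

```text
t: 6.4
position: [0.4745, -0.051, 0.2056]
ee_rot: [-0.631, 2.588, -0.074]
ft_force: [-0.0, -0.2, -0.0]
finger_gap: 0.085
```

```bash
python3 - <<'E'
from h import *
st()
p,R=tgt(-.488,.057,-.35,dy=-.0005); print(p,delta(p,R))
E
```

```text
t 6.4 p [ 0.4745 -0.051   0.2056] zt [ 0.458  0.058 -0.887] yt [-0.421  0.893 -0.16 ] f [-0.  -0.2 -0. ] tau_tool [-0.226  0.452 -0.017] gap 0.085 q [ 0.67  0.28 -0.73  2.34  0.87  0.17  1.21]
[ 0.505621   -0.04781492  0.14084652] (array([0.046, 0.002, 1.437]), array([-0.022, -0.066, -0.06 ]))
```

Joints 4 and 6 are close to their limits, so I'll tilt less. With the jaws along the spindle, the knob can pivot between the pads.

```bash
python3 - <<'E'
from h import *
s=st()
p,R=tgt(-.488,.12,-.05,dy=-.0005,tilt=-.22); print(p,delta(p,R))
E
```

```text
t 6.4 p [ 0.4745 -0.051   0.2056] zt [ 0.458  0.058 -0.887] yt [-0.421  0.893 -0.16 ] f [-0.  -0.2 -0. ] tau_tool [-0.226  0.452 -0.017] gap 0.085 q [ 0.67  0.28 -0.73  2.34  0.87  0.17  1.21]
[ 0.47636313 -0.05187478  0.19649268] (array([ 0.057, -0.002,  0.177]), array([-0.406,  1.827,  2.071]))
```

jog_arm(
  rows=[
    [[0,0,0],[-0.1,0.46,0.52]],
    [[0,0,0],[-0.1,0.46,0.52]],
    [[0,0,0],[-0.1,0.46,0.52]],
    [[0,0,0],[-0.1,0.46,0.52]],
    [[0,0,0],[0,0,0]],
  ],
)

```text
t: 6.9
position: [0.4753, -0.0501, 0.2077]
ee_rot: [-0.27, 2.91, 0.02]
ft_force: [-0.2, 0.7, -0.6]
finger_gap: 0.0855
```

```bash
python3 - <<'E'
from h import *
s=st()
p,R=tgt(-.488,.059,-.05,dy=-.0005,tilt=-.22); print(p,delta(p,R))
E
```

```text
t 6.9 p [ 0.4753 -0.0501  0.2077] zt [ 0.216  0.034 -0.976] yt [-0.183  0.983 -0.007] f [-0.2  0.7 -0.6] tau_tool [ 0.002  0.206 -0.026] gap 0.0855 q [ 0.75  0.38 -0.91  2.15  0.52  0.59  1.25]
[ 0.50469218 -0.0479438   0.14261307] (array([-0.288, -0.057,  1.399]), array([ 0.026,  0.001, -0.023]))
```

jog_arm(
  rows=[
    [[-0.04,-0.01,0.2],[0,0,0]],
    [[-0.04,-0.01,0.2],[0,0,0]],
    [[-0.04,-0.01,0.2],[0,0,0]],
    [[-0.04,-0.01,0.2],[0,0,0]],
    [[-0.04,-0.01,0.2],[0,0,0]],
    [[-0.04,-0.01,0.2],[0,0,0]],
    [[-0.04,0,0.2],[0,0,0]],
    [[0,0,0],[0,0,0]],
  ],
)

```text
t: 7.7
position: [0.5031, -0.0488, 0.1401]
ee_rot: [-0.274, 2.909, 0.016]
ft_force: [-0.1, 0.0, 0.1]
finger_gap: 0.0855
```

```bash
python3 - <<'E'
from h import *
s=st()
p,R=tgt(-.488,.059,-.05,dy=-.0005,tilt=-.22); print(p,delta(p,R))
c=cam('wrist')
p,d=snapshot('wrist'); cv2.imwrite('pics/w3.png',p)
E
```

```text
t 7.7 p [ 0.5031 -0.0488  0.1401] zt [ 0.216  0.031 -0.976] yt [-0.186  0.983 -0.01 ] f [-0.1  0.   0.1] tau_tool [ 0.004  0.229 -0.021] gap 0.0855 q [ 0.57  0.51 -0.73  2.15  0.74  0.48  1.06]
[ 0.50469218 -0.0479438   0.14261307] (array([-0.044,  0.01 , -0.041]), array([ 0.007,  0.001, -0.001]))
```

View pics/w3.png

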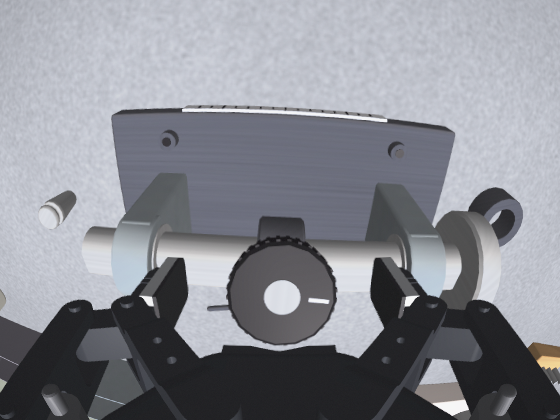

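The knob is centred between the pads, so I'll close.

jog_arm(
  rows=[
    [[0,0,0],[0,0,0]],
    [[0,0,0],[0,0,0]],
    [[0,0,0],[0,0,0]],
    [[0,0,0],[0,0,0]],
    [[0,0,0],[0,0,0]],
    [[0,0,0],[0,0,0]],
  ],
  claw=1,
  force=40,
)

```text
t: 8.35
position: [0.5031, -0.0487, 0.1418]
ee_rot: [-0.274, 2.907, 0.015]
ft_force: [-5.5, 3.1, 11.0]
finger_gap: 0.043
```

```bash
python3 - <<'E'
from h import *
s=st()
L=Rw.T@(s['position']-A); print('TCP local',L,'th',np.arctan2(L[0],L[2]),np.hypot(L[0],L[2]))
p,R=tgt(.05,.061,-.05,dy=L[1],tilt=0.0); print(p,delta(p,R))
for k in range(1,7):
    th=-.488+(.538)*k/6; print(k,tgt(th,.061,0)[0])
E
```

```text
t 8.35 p [ 0.5031 -0.0487  0.1418] zt [ 0.218  0.03  -0.975] yt [-0.185  0.983 -0.011] f [-5.5  3.1 11. ] tau_tool [-0.812  0.721  0.03 ] gap 0.043 q [ 0.57  0.51 -0.73  2.15  0.73  0.48  1.06]
TCP local [-0.02932205 -0.00105109  0.05131351] th -0.5191467177397077 0.059100416136944584
[ 0.53518794 -0.04426854  0.15142377] (array([-0.673, -0.034, -0.045]), array([-7.800e-02,  1.588e+00, -1.000e-03]))
1 [ 0.50858739 -0.04689851  0.14672423]
2 [ 0.51366844 -0.04619345  0.14861711]
3 [ 0.51889698 -0.04546793  0.15004303]
4 [ 0.52423099 -0.04472778  0.15099053]
5 [ 0.5296276  -0.04397894  0.15145202]
6 [ 0.53504347 -0.04322742  0.15142377]
```

```bash
python3 - <<'E'
from h import *
s=observe(); p0=s['position'];R0=Rot.from_rotvec(s['ee_rot']).as_matrix()
N=10
for k in range(1,N+1):
    f=k/N
    p,R=tgt(-.51+.56*f,.0595+.0015*f,-.05,dy=-.001,tilt=-.22+.27*f)
    sh=R0.T@(p-p0)/.05; tu=np.degrees(Rot.from_matrix(R0.T@R).as_rotvec())/8
    print(np.round(sh,3),np.round(tu,3)); p0,R0=p,R
E
```

```text
[-0.072 -0.003 -0.031] [-0.009  0.207 -0.001]
[-0.064 -0.003 -0.018] [-0.01   0.193 -0.   ]
[-0.065 -0.003 -0.017] [-0.01   0.193 -0.   ]
[-0.066 -0.003 -0.015] [-0.01   0.193  0.   ]
[-0.066 -0.003 -0.013] [-0.01   0.193  0.   ]
[-0.067 -0.003 -0.011] [-0.01   0.193  0.   ]
[-0.067 -0.003 -0.009] [-0.01   0.193 -0.   ]
[-0.068 -0.003 -0.007] [-0.01   0.193 -0.   ]
[-0.068 -0.003 -0.005] [-0.01   0.193  0.   ]
[-0.068 -0.003 -0.003] [-0.01   0.193 -0.   ]
```

jog_arm(
  rows=[
    [[-0.07,-0.003,-0.03],[-0.01,0.2,0]],
    [[-0.065,-0.003,-0.018],[-0.01,0.193,0]],
    [[-0.065,-0.003,-0.017],[-0.01,0.193,0]],
    [[-0.066,-0.003,-0.015],[-0.01,0.193,0]],
    [[-0.066,-0.003,-0.013],[-0.01,0.193,0]],
    [[-0.067,-0.003,-0.011],[-0.01,0.193,0]],
    [[-0.067,-0.003,-0.009],[-0.01,0.193,0]],
    [[-0.068,-0.003,-0.007],[-0.01,0.193,0]],
    [[-0.068,-0.003,-0.005],[-0.01,0.193,0]],
    [[-0.068,-0.003,-0.003],[-0.01,0.193,0]],
    [[0,0,0],[0,0,0]],
    [[0,0,0],[0,0,0]],
  ],
)

```text
t: 9.55
position: [0.5337, -0.044, 0.1502]
ee_rot: [0.29, -3.075, 0.001]
ft_force: [-6.5, 4.6, -7.5]
finger_gap: 0.0428
```

```bash
python3 - <<'E'
from h import *
s=st()
L=Rw.T@(s['position']-A); print('TCP local',L,'th',np.arctan2(L[0],L[2]),np.hypot(L[0],L[2]))
p,R=tgt(.05,.061,-.05,dy=-.001); print(delta(p,R))
c=cam('wrist')
p,d=snapshot('wrist'); cv2.imwrite('pics/w4.png',p); np.savez('w4.npz',d=d,R=c[3],t=c[4],i=c[:3],p=p)
L,z=prof('w4.npz'); print(knobfit(L)); print(flatfit(L))
p,d=snapshot('side'); cv2.imwrite('pics/s4.png',p[180:380,180:400].repeat(3,0).repeat(3,1))
E
```

```text
t 9.55 p [ 0.5337 -0.044   0.1502] zt [-0.053 -0.005 -0.999] yt [-0.187  0.982  0.005] f [-6.5  4.6 -7.5] tau_tool [-1.18   1.235  0.004] gap 0.0428 q [ 0.52  0.65 -0.79  1.86  0.56  0.93  1.23]
TCP local [ 0.00165149 -0.00055029  0.05973774] th 0.027638659541028888 0.05976056243716683
(array([-0.026, -0.01 , -0.025]), array([ 0.015, -0.019,  0.   ]))
(array([ 0.0115,  0.0001, -0.    ,  0.0004]), 11693, np.float64(0.64))
[(array([0.    , 0.    , 0.0594]), np.float64(0.1395)), (array([-0.    , -0.    ,  0.0579]), np.float64(0.1351)), (array([0.    , 0.    , 0.0609]), np.float64(0.1434))]
```

View pics/w4.png

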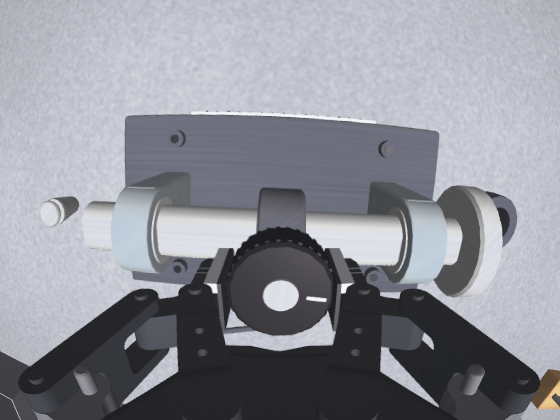

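```bash
cat >> h.py <<'E'
def capfit(L,y0=0.):
    q=L[(abs(L[...,1]-y0)<.017)&(L[...,2]>.066)&(L[...,2]<.078)&(abs(L[...,0])<.03)]
    n=None
    for _ in range(4):
        X=np.c_[q[:,:2],np.ones(len(q))]; s=np.linalg.lstsq(X,q[:,2],rcond=None)[0]; r=q[:,2]-X@s; q=q[abs(r)<.0015]
    return 'cap slope th',round(float(np.arctan(-s[0])),4),'y slope',round(float(s[1]),4),'n',len(q),'centroid',np.round(q.mean(0),4),'th by centroid',round(float(np.arctan2(q[:,0].mean(),q[:,2].mean())),4), 'xr',np.round([q[:,0].min(),q[:,0].max()],4)
E
python3 - <<'E'
from h import *
L,z=prof('w4.npz'); print(capfit(L))
p=z['p']; cv2.imwrite('pics/w4z.png',cv2.resize(p[180:350,180:380],None,fx=3.5,fy=3.5))
E
```

```text
('cap slope th', 0.0056, 'y slope', 0.0023, 'n', 6382, 'centroid', array([-0.0011, -0.    ,  0.0721]), 'th by centroid', -0.0153, 'xr', array([-0.0213,  0.0218]))
```

The cap plane puts the collar at about +0.005 rad and the flat at about +0.058. I'll push on about 3 mm more.

jog_arm(
  rows=[
    [[-0.03,0,0],[0,0,0]],
    [[-0.03,0,0],[0,0,0]],
    [[0,0,0],[0,0,0]],
    [[0,0,0],[0,0,0]],
  ],
)

```text
t: 10.05
position: [0.5363, -0.0436, 0.1502]
ee_rot: [0.289, -3.075, 0.001]
ft_force: [-8.3, 3.5, -3.7]
finger_gap: 0.0426
```

jog_arm(
  rows=[
    [[0,0,0],[0,0,0]],
    [[0,0,0],[0,0,0]],
    [[0,0,0],[0,0,0]],
    [[0,0,0],[0,0,0]],
    [[0,0,0],[0,0,0]],
  ],
  claw=0,
)

```text
t: 10.55
position: [0.5382, -0.0441, 0.1508]
ee_rot: [0.289, -3.079, 0.002]
ft_force: [-0.0, -0.1, 0.0]
finger_gap: 0.0854
```

```bash
cat >> h.py <<'E'
def look(fn):
    c=cam('wrist'); p,d=snapshot('wrist'); np.savez(fn,d=d,R=c[3],t=c[4],i=c[:3],p=p); cv2.imwrite('pics/'+fn[:-4]+'.png',p)
    L,z=prof(fn); print(capfit(L)); print(flatfit(L))
E
python3 - <<'E'
from h import *
s=st()
look('w5.npz')
p,R=tgt(.055,.061,-.05,dy=0); print(delta(p,R))
E
```

```text
t 10.55 p [ 0.5382 -0.0441  0.1508] zt [-0.049 -0.006 -0.999] yt [-0.186  0.983  0.003] f [-0.  -0.1  0. ] tau_tool [-0.027 -0.047 -0.092] gap 0.0854 q [ 0.52  0.65 -0.78  1.85  0.56  0.93  1.23]
('cap slope th', 0.0409, 'y slope', 0.0018, 'n', 6225, 'centroid', array([ 0.0012, -0.    ,  0.0721]), 'th by centroid', 0.0171, 'xr', array([-0.0186,  0.0244]))
[(array([0.0001, 0.    , 0.0579]), np.float64(0.1355)), (array([0.    , 0.    , 0.0637]), np.float64(0.136)), (array([0.0002, 0.    , 0.0528]), np.float64(0.1329))]
(array([ 0.053,  0.028, -0.009]), array([ 0.003,  0.041, -0.005]))
```

Aligned: collar +0.041, flat about +0.056. I'll wind the wrist back for the tightening turn.

jog_arm(
  rows=[
    [[0.053,0.028,0],[0,0,0]],
    [[0,0,0],[0,0,-0.9]],
    [[0,0,0],[0,0,-0.9]],
    [[0,0,0],[0,0,-0.9]],
    [[0,0,0],[0,0,-0.9]],
    [[0,0,0],[0,0,-0.9]],
    [[0,0,0],[0,0,-0.9]],
    [[0,0,0],[0,0,-0.9]],
    [[0,0,0],[0,0,-0.9]],
    [[0,0,0],[0,0,0]],
  ],
)

```text
t: 11.6
position: [0.535, -0.0432, 0.1507]
ee_rot: [1.742, -2.561, -0.036]
ft_force: [-0.2, -0.3, -0.9]
finger_gap: 0.0854
```

```bash
python3 - <<'E'
from h import *
s=st()
sp=-.05-7.2*np.radians(8)
for r in (.061,):
  p,R=tgt(.045,r,sp,dy=0); print(delta(p,R))
E
```

```text
t 11.6 p [ 0.535  -0.0432  0.1507] zt [-0.049 -0.006 -0.999] yt [-0.929  0.367  0.044] f [-0.2 -0.3 -0.9] tau_tool [ 0.022 -0.022 -0.009] gap 0.0854 q [ 0.66  0.75 -1.02  1.85  0.73  1.04  2.09]
(array([ 0.004,  0.006, -0.014]), array([ 0.034, -0.009,  0.011]))
```

jog_arm(
  rows=[
    [[0,0,0],[0,0,0]],
    [[0,0,0],[0,0,0]],
    [[0,0,0],[0,0,0]],
    [[0,0,0],[0,0,0]],
    [[0,0,0],[0,0,0]],
    [[0,0,0],[0,0,0]],
  ],
  claw=1,
  force=60,
)

```text
t: 12.2
position: [0.5351, -0.0429, 0.1513]
ee_rot: [1.738, -2.563, -0.034]
ft_force: [-3.8, -0.2, 7.8]
finger_gap: 0.0425
```

jog_arm(
  rows=[
    [[0,0,0],[0,0,0.5]],
    [[0,0,0],[0,0,0.5]],
    [[0,0,0],[0,0,0.5]],
    [[0,0,0],[0,0,0.5]],
    [[0,0,0],[0,0,0]],
    [[0,0,0],[0,0,0]],
  ],
)

```text
t: 12.8
position: [0.5352, -0.043, 0.1513]
ee_rot: [1.363, -2.778, -0.024]
ft_force: [-2.8, -0.5, 7.9]
finger_gap: 0.0423
```

```bash
python3 - <<'E'
from h import *
s=st()
for i in range(3): look('w6.npz'); 
E
```

```text
t 12.8 p [ 0.5352 -0.043   0.1513] zt [-0.049 -0.007 -0.999] yt [-0.79   0.612  0.035] f [-2.8 -0.5  7.9] tau_tool [-0.473  0.442 -0.306] gap 0.0423 q [ 0.62  0.72 -0.96  1.85  0.68  1.01  1.84]
('cap slope th', 0.0423, 'y slope', 0.0037, 'n', 6208, 'centroid', array([ 0.0018, -0.0008,  0.0721]), 'th by centroid', 0.025, 'xr', array([-0.0226,  0.0276]))
[(array([0.0002, 0.    , 0.0651]), np.float64(0.1327)), (array([ 0.0001,  0.0002, -0.05  ]), np.float64(0.0356)), (array([0.0002, 0.    , 0.0651]), np.float64(0.1342))]
('cap slope th', 0.0411, 'y slope', 0.0046, 'n', 6206, 'centroid', array([ 0.0017, -0.0008,  0.0721]), 'th by centroid', 0.0239, 'xr', array([-0.0226,  0.0269]))
[(array([0.0002, 0.    , 0.0655]), np.float64(0.1383)), (array([ 0.0002,  0.0004, -0.05  ]), np.float64(0.0567)), (array([0.0002, 0.    , 0.0655]), np.float64(0.1396))]
('cap slope th', 0.0414, 'y slope', 0.0054, 'n', 6211, 'centroid', array([ 0.0018, -0.0009,  0.0721]), 'th by centroid', 0.0252, 'xr', array([-0.0227,  0.0271]))
[(array([0.0002, 0.    , 0.0647]), np.float64(0.1367)), (array([ 0.0002,  0.0003, -0.05  ]), np.float64(0.0345)), (array([0.0002, 0.    , 0.0649]), np.float64(0.1386))]
```

View pics/w6.png

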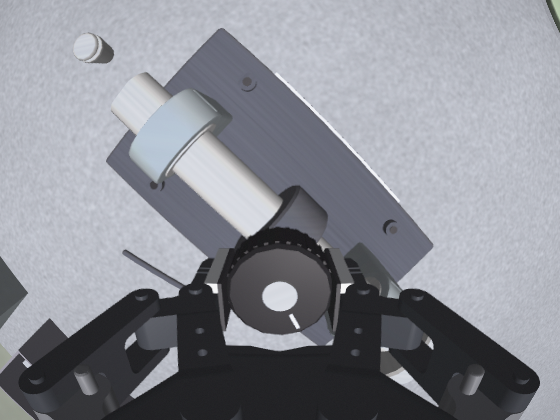

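Torque is about 0.29 N m (free running) and the white mark shows the knob turning with the grip. Continue in steps.

jog_arm(
  rows=[
    [[0,0,0],[0,0,0.5]],
    [[0,0,0],[0,0,0.5]],
    [[0,0,0],[0,0,0.5]],
    [[0,0,0],[0,0,0.5]],
    [[0,0,0],[0,0,0.5]],
    [[0,0,0],[0,0,0.5]],
    [[0,0,0],[0,0,0]],
    [[0,0,0],[0,0,0]],
    [[0,0,0],[0,0,0]],
    [[0,0,0],[0,0,0]],
  ],
)

```text
t: 13.95
position: [0.5353, -0.0432, 0.1514]
ee_rot: [0.756, -2.999, -0.008]
ft_force: [-2.8, -0.4, 6.0]
finger_gap: 0.0422
```

```bash
python3 - <<'E'
from h import *
s=st()
E
```

```text
t 13.95 p [ 0.5353 -0.0432  0.1514] zt [-0.049 -0.007 -0.999] yt [-0.473  0.881  0.017] f [-2.8 -0.4  6. ] tau_tool [ 0.081  0.516 -0.279] gap 0.0422 q [ 0.57  0.68 -0.86  1.85  0.61  0.96  1.48]
```

jog_arm(
  rows=[
    [[0,0,0],[0,0,0.5]],
    [[0,0,0],[0,0,0.5]],
    [[0,0,0],[0,0,0.5]],
    [[0,0,0],[0,0,0.5]],
    [[0,0,0],[0,0,0.5]],
    [[0,0,0],[0,0,0.5]],
    [[0,0,0],[0,0,0]],
    [[0,0,0],[0,0,0]],
    [[0,0,0],[0,0,0]],
    [[0,0,0],[0,0,0]],
  ],
)

```text
t: 14.95
position: [0.5353, -0.0433, 0.1513]
ee_rot: [0.115, -3.09, 0.008]
ft_force: [-1.6, -1.1, 7.7]
finger_gap: 0.0424
```

```bash
python3 - <<'E'
from h import *
s=st()
E
```

```text
t 14.95 p [ 0.5353 -0.0433  0.1513] zt [-0.049 -0.007 -0.999] yt [-0.075  0.997 -0.003] f [-1.6 -1.1  7.7] tau_tool [ 0.61   0.497 -0.291] gap 0.0424 q [ 0.5   0.64 -0.76  1.85  0.54  0.92  1.13]
```

jog_arm(
  rows=[
    [[0,0,0],[0,0,0.5]],
    [[0,0,0],[0,0,0.5]],
    [[0,0,0],[0,0,0.5]],
    [[0,0,0],[0,0,0.5]],
    [[0,0,0],[0,0,0.5]],
    [[0,0,0],[0,0,0.5]],
    [[0,0,0],[0,0,0]],
    [[0,0,0],[0,0,0]],
    [[0,0,0],[0,0,0]],
    [[0,0,0],[0,0,0]],
  ],
)

```text
t: 15.95
position: [0.5352, -0.0435, 0.1513]
ee_rot: [-0.53, -3.049, 0.024]
ft_force: [-2.4, -2.8, 7.5]
finger_gap: 0.0421
```

```bash
python3 - <<'E'
from h import *
s=st()
E
```

```text
t 15.95 p [ 0.5352 -0.0435  0.1513] zt [-0.049 -0.007 -0.999] yt [ 0.337  0.941 -0.023] f [-2.4 -2.8  7.5] tau_tool [ 1.074  0.346 -0.309] gap 0.0421 q [ 0.44  0.61 -0.66  1.86  0.47  0.89  0.77]
```

jog_arm(
  rows=[
    [[0,0,0],[0,0,0.5]],
    [[0,0,0],[0,0,0.5]],
    [[0,0,0],[0,0,0.5]],
    [[0,0,0],[0,0,0.5]],
    [[0,0,0],[0,0,0]],
    [[0,0,0],[0,0,0]],
    [[0,0,0],[0,0,0]],
    [[0,0,0],[0,0,0]],
  ],
)

```text
t: 16.75
position: [0.5351, -0.0436, 0.1513]
ee_rot: [-0.95, -2.947, 0.034]
ft_force: [-3.5, -3.8, 8.1]
finger_gap: 0.0424
```

```bash
python3 - <<'E'
from h import *
s=st()
E
```

```text
t 16.75 p [ 0.5351 -0.0436  0.1513] zt [-0.049 -0.007 -0.999] yt [ 0.583  0.812 -0.035] f [-3.5 -3.8  8.1] tau_tool [ 1.274  0.137 -0.263] gap 0.0424 q [ 0.39  0.59 -0.59  1.86  0.42  0.87  0.53]
```

jog_arm(
  rows=[
    [[0,0,0],[0,0,0.5]],
    [[0,0,0],[0,0,0.5]],
    [[0,0,0],[0,0,0.5]],
    [[0,0,0],[0,0,0.5]],
    [[0,0,0],[0,0,0.5]],
    [[0,0,0],[0,0,0]],
    [[0,0,0],[0,0,0]],
    [[0,0,0],[0,0,0]],
  ],
)

```text
t: 17.55
position: [0.5349, -0.0437, 0.1513]
ee_rot: [-1.449, -2.741, 0.046]
ft_force: [-4.4, -4.0, 9.4]
finger_gap: 0.0423
```

```bash
cat >> h.py <<'E'
def tq(n=8):
    v=[]
    for _ in range(n):
        s=observe(); v.append((Rot.from_rotvec(s['ee_rot']).as_matrix().T@s['torque'])[2]); snapshot('side')
    print('torque',np.round(v,3),'mean',round(np.mean(v),4),'sd',round(np.std(v),4))
E
python3 - <<'E'
from h import *
s=st(); tq()
E
```

```text
t 17.55 p [ 0.5349 -0.0437  0.1513] zt [-0.05  -0.007 -0.999] yt [ 0.825  0.563 -0.045] f [-4.4 -4.   9.4] tau_tool [ 1.556 -0.133 -0.299] gap 0.0423 q [ 0.33  0.58 -0.5   1.86  0.36  0.84  0.24]
torque [-0.299 -0.336 -0.237 -0.29  -0.293 -0.247 -0.239 -0.219] mean -0.2701 sd 0.0376
```

jog_arm(
  rows=[
    [[0,0,0],[0,0,0.5]],
    [[0,0,0],[0,0,0.5]],
    [[0,0,0],[0,0,0.5]],
    [[0,0,0],[0,0,0.5]],
    [[0,0,0],[0,0,0.5]],
    [[0,0,0],[0,0,0]],
    [[0,0,0],[0,0,0]],
    [[0,0,0],[0,0,0]],
  ],
)

```text
t: 18.75
position: [0.5348, -0.0436, 0.1513]
ee_rot: [-1.907, -2.452, 0.056]
ft_force: [-4.7, -3.3, 8.9]
finger_gap: 0.0425
```

```bash
python3 - <<'E'
from h import *
s=st(); tq()
E
```

```text
t 18.75 p [ 0.5348 -0.0436  0.1513] zt [-0.05  -0.007 -0.999] yt [ 0.968  0.246 -0.05 ] f [-4.7 -3.3  8.9] tau_tool [ 1.665 -0.416 -0.266] gap 0.0425 q [ 0.27  0.56 -0.41  1.87  0.3   0.82 -0.06]
torque [-0.266 -0.292 -0.296 -0.366 -0.278 -0.3   -0.279 -0.23 ] mean -0.2884 sd 0.0359
```

jog_arm(
  rows=[
    [[0,0,0],[0,0,0.5]],
    [[0,0,0],[0,0,0.5]],
    [[0,0,0],[0,0,0.5]],
    [[0,0,0],[0,0,0.5]],
    [[0,0,0],[0,0,0]],
    [[0,0,0],[0,0,0]],
    [[0,0,0],[0,0,0]],
  ],
)

```text
t: 19.85
position: [0.5347, -0.0435, 0.1513]
ee_rot: [-2.233, -2.166, 0.064]
ft_force: [-5.1, -3.0, 9.7]
finger_gap: 0.0419
```

```bash
python3 - <<'E'
from h import *
s=st(); tq(10)
E
```

```text
t 19.85 p [ 0.5347 -0.0435  0.1513] zt [-0.05  -0.007 -0.999] yt [ 0.998 -0.03  -0.05 ] f [-5.1 -3.   9.7] tau_tool [ 1.591 -0.732 -0.226] gap 0.0419 q [ 0.22  0.55 -0.34  1.87  0.25  0.81 -0.29]
torque [-0.226 -0.269 -0.25  -0.275 -0.267 -0.31  -0.208 -0.297 -0.266 -0.268] mean -0.2637 sd 0.0284
```

jog_arm(
  rows=[
    [[0,0,0],[0,0,0.5]],
    [[0,0,0],[0,0,0.5]],
    [[0,0,0],[0,0,0.5]],
    [[0,0,0],[0,0,0.5]],
    [[0,0,0],[0,0,0.5]],
    [[0,0,0],[0,0,0]],
    [[0,0,0],[0,0,0]],
    [[0,0,0],[0,0,0]],
  ],
)

```text
t: 21.15
position: [0.5347, -0.0434, 0.1513]
ee_rot: [-2.581, -1.75, 0.071]
ft_force: [-6.7, -2.5, 9.9]
finger_gap: 0.0422
```

```bash
python3 - <<'E'
from h import *
s=st(); tq(10)
E
```

```text
t 21.15 p [ 0.5347 -0.0434  0.1513] zt [-0.05  -0.007 -0.999] yt [ 0.928 -0.37  -0.044] f [-6.7 -2.5  9.9] tau_tool [ 1.307 -0.982 -0.274] gap 0.0422 q [ 0.15  0.54 -0.25  1.87  0.18  0.8  -0.58]
torque [-0.274 -0.308 -0.272 -0.251 -0.287 -0.293 -0.276 -0.212 -0.233 -0.245] mean -0.2653 sd 0.028
```

jog_arm(
  rows=[
    [[0,0,0],[0,0,0.5]],
    [[0,0,0],[0,0,0.5]],
    [[0,0,0],[0,0,0.5]],
    [[0,0,0],[0,0,0.5]],
    [[0,0,0],[0,0,0]],
    [[0,0,0],[0,0,0]],
    [[0,0,0],[0,0,0]],
  ],
)

```text
t: 22.35
position: [0.5347, -0.0433, 0.1513]
ee_rot: [-2.805, -1.377, 0.075]
ft_force: [-6.6, -2.6, 9.2]
finger_gap: 0.0425
```

```bash
python3 - <<'E'
from h import *
s=st(); tq(8); look('w7.npz')
E
```

```text
t 22.35 p [ 0.5347 -0.0433  0.1513] zt [-0.05  -0.007 -0.999] yt [ 0.79  -0.612 -0.036] f [-6.6 -2.6  9.2] tau_tool [ 1.063 -1.221 -0.306] gap 0.0425 q [ 0.1   0.54 -0.18  1.88  0.13  0.79 -0.81]
torque [-0.306 -0.298 -0.273 -0.289 -0.316 -0.25  -0.286 -0.273] mean -0.2862 sd 0.0197
('cap slope th', 0.054, 'y slope', -0.0022, 'n', 6187, 'centroid', array([0.0057, 0.001 , 0.0719]), 'th by centroid', 0.0789, 'xr', array([-0.0185,  0.0299]))
[(array([ 0.    , -0.    ,  0.0477]), np.float64(0.1364)), (array([ 0.    , -0.    ,  0.0478]), np.float64(0.1372)), (array([ 0.0001,  0.0005, -0.05  ]), np.float64(0.063))]
```

View pics/w7.png

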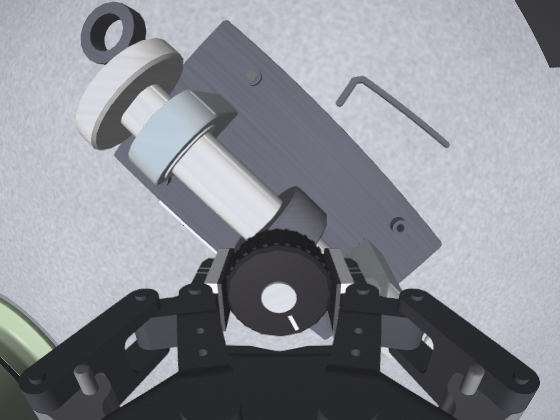

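No slip: the mark sits at the same place relative to the jaws (about col 293, row 322). The collar is still aligned. Continuing.

jog_arm(
  rows=[
    [[0,0,0],[0,0,0.5]],
    [[0,0,0],[0,0,0.5]],
    [[0,0,0],[0,0,0.5]],
    [[0,0,0],[0,0,0.5]],
    [[0,0,0],[0,0,0]],
    [[0,0,0],[0,0,0]],
    [[0,0,0],[0,0,0]],
  ],
)

```text
t: 23.5
position: [0.5347, -0.0432, 0.1513]
ee_rot: [-2.976, -0.975, 0.078]
ft_force: [-6.3, -1.3, 9.7]
finger_gap: 0.0425
```

```bash
python3 - <<'E'
from h import *
s=st(); tq(10)
E
```

```text
t 23.5 p [ 0.5347 -0.0432  0.1513] zt [-0.05  -0.007 -0.999] yt [ 0.591 -0.806 -0.024] f [-6.3 -1.3  9.7] tau_tool [ 0.681 -1.314 -0.296] gap 0.0425 q [ 0.04  0.54 -0.1   1.88  0.08  0.78 -1.04]
torque [-0.296 -0.276 -0.243 -0.304 -0.288 -0.217 -0.192 -0.326 -0.25  -0.278] mean -0.2669 sd 0.0393
```

jog_arm(
  rows=[
    [[0,0,0],[0,0,0.5]],
    [[0,0,0],[0,0,0.5]],
    [[0,0,0],[0,0,0.5]],
    [[0,0,0],[0,0,0.5]],
    [[0,0,0],[0,0,0]],
    [[0,0,0],[0,0,0]],
    [[0,0,0],[0,0,0]],
  ],
)

```text
t: 24.7
position: [0.5348, -0.0432, 0.1513]
ee_rot: [-3.089, -0.553, 0.079]
ft_force: [-5.8, -1.0, 8.8]
finger_gap: 0.042
```

```bash
python3 - <<'E'
from h import *
s=st(); tq(10)
E
```

```text
t 24.7 p [ 0.5348 -0.0432  0.1513] zt [-0.05  -0.006 -0.999] yt [ 0.346 -0.938 -0.011] f [-5.8 -1.   8.8] tau_tool [ 0.297 -1.28  -0.305] gap 0.042 q [-0.01  0.54 -0.03  1.88  0.03  0.77 -1.27]
torque [-0.305 -0.281 -0.242 -0.256 -0.246 -0.304 -0.263 -0.263 -0.181 -0.291] mean -0.2632 sd 0.0348
```

jog_arm(
  rows=[
    [[0,0,0],[0,0,0.5]],
    [[0,0,0],[0,0,0.5]],
    [[0,0,0],[0,0,0.5]],
    [[0,0,0],[0,0,0.5]],
    [[0,0,0],[0,0,0]],
    [[0,0,0],[0,0,0]],
    [[0,0,0],[0,0,0]],
  ],
)

```text
t: 25.9
position: [0.5349, -0.0431, 0.1514]
ee_rot: [3.134, 0.117, -0.078]
ft_force: [-4.9, -0.9, 8.6]
finger_gap: 0.0428
```

```bash
python3 - <<'E'
from h import *
s=st(); tq(10)
E
```

```text
t 25.9 p [ 0.5349 -0.0431  0.1514] zt [-0.049 -0.006 -0.999] yt [ 0.075 -0.997  0.003] f [-4.9 -0.9  8.6] tau_tool [-0.039 -1.183 -0.351] gap 0.0428 q [-0.07  0.54  0.05  1.89 -0.03  0.77 -1.5 ]
torque [-0.351 -0.326 -0.319 -0.282 -0.284 -0.319 -0.315 -0.256 -0.343 -0.332] mean -0.3128 sd 0.0282
```

The tip is bearing now (0.31 N m). I'll approach the target more slowly.

jog_arm(
  rows=[
    [[0,0,0],[0,0,0.4]],
    [[0,0,0],[0,0,0.4]],
    [[0,0,0],[0,0,0.4]],
    [[0,0,0],[0,0,0.4]],
    [[0,0,0],[0,0,0.4]],
    [[0,0,0],[0,0,0.4]],
    [[0,0,0],[0,0,0]],
    [[0,0,0],[0,0,0]],
    [[0,0,0],[0,0,0]],
    [[0,0,0],[0,0,0]],
  ],
)

```text
t: 27.4
position: [0.5349, -0.0431, 0.1514]
ee_rot: [3.102, -0.406, -0.075]
ft_force: [-5.0, -1.1, 10.7]
finger_gap: 0.0423
```

```bash
python3 - <<'E'
from h import *
s=st(); tq(12)
E
```

```text
t 27.4 p [ 0.5349 -0.0431  0.1514] zt [-0.049 -0.006 -0.999] yt [-0.257 -0.966  0.019] f [-5.  -1.1 10.7] tau_tool [-0.63  -1.151 -0.433] gap 0.0423 q [-0.13  0.54  0.14  1.89 -0.09  0.77 -1.78]
torque [-0.433 -0.36  -0.378 -0.375 -0.396 -0.386 -0.359 -0.403 -0.376 -0.315
 -0.434 -0.402] mean -0.3848 sd 0.0315
```

jog_arm(
  rows=[
    [[0,0,0],[0,0,0.3]],
    [[0,0,0],[0,0,0.3]],
    [[0,0,0],[0,0,0.3]],
    [[0,0,0],[0,0,0.3]],
    [[0,0,0],[0,0,0.3]],
    [[0,0,0],[0,0,0]],
    [[0,0,0],[0,0,0]],
    [[0,0,0],[0,0,0]],
    [[0,0,0],[0,0,0]],
    [[0,0,0],[0,0,0]],
  ],
)

```text
t: 29.0
position: [0.535, -0.0431, 0.1515]
ee_rot: [3.038, -0.726, -0.073]
ft_force: [-5.8, -1.0, 12.3]
finger_gap: 0.0426
```

```bash
python3 - <<'E'
from h import *
s=st(); tq(20)
E
```

```text
t 29.0 p [ 0.535  -0.0431  0.1515] zt [-0.049 -0.006 -0.999] yt [-0.452 -0.892  0.028] f [-5.8 -1.  12.3] tau_tool [-0.89 -1.1  -0.46] gap 0.0426 q [-0.17  0.55  0.19  1.89 -0.14  0.77 -1.94]
torque [-0.46  -0.467 -0.493 -0.453 -0.456 -0.394 -0.422 -0.46  -0.383 -0.449
 -0.445 -0.447 -0.387 -0.435 -0.44  -0.441 -0.379 -0.42  -0.416 -0.397] mean -0.4323 sd 0.0307
```

jog_arm(
  rows=[
    [[0,0,0],[0,0,0.3]],
    [[0,0,0],[0,0,0.3]],
    [[0,0,0],[0,0,0]],
    [[0,0,0],[0,0,0]],
    [[0,0,0],[0,0,0]],
    [[0,0,0],[0,0,0]],
    [[0,0,0],[0,0,0]],
    [[0,0,0],[0,0,0]],
    [[0,0,0],[0,0,0]],
    [[0,0,0],[0,0,0]],
  ],
)

```text
t: 31.0
position: [0.5349, -0.0431, 0.1515]
ee_rot: [3.003, -0.852, -0.072]
ft_force: [-5.6, -0.0, 12.2]
finger_gap: 0.0423
```

```bash
python3 - <<'E'
from h import *
s=st(); tq(20); look('w8.npz')
E
```

```text
t 31.0 p [ 0.5349 -0.0431  0.1515] zt [-0.049 -0.006 -0.999] yt [-0.525 -0.851  0.031] f [-5.6 -0.  12.2] tau_tool [-1.008 -1.026 -0.413] gap 0.0423 q [-0.19  0.55  0.22  1.89 -0.15  0.77 -2.01]
torque [-0.413 -0.524 -0.46  -0.491 -0.475 -0.482 -0.446 -0.536 -0.442 -0.42
 -0.431 -0.441 -0.432 -0.453 -0.477 -0.456 -0.493 -0.441 -0.456 -0.47 ] mean -0.462 sd 0.0313
('cap slope th', 0.0619, 'y slope', 0.0034, 'n', 6218, 'centroid', array([ 0.0063, -0.0007,  0.0718]), 'th by centroid', 0.0872, 'xr', array([-0.018 ,  0.0299]))
[(array([0.0001, 0.    , 0.053 ]), np.float64(0.1343)), (array([-1.0e-04,  3.0e-04, -1.5e-01]), np.float64(0.0738)), (array([0.0002, 0.    , 0.0546]), np.float64(0.1369))]
```

About 0.455 N m held still, with the collar at 0.062 against the flat at 0.054. I'll release and withdraw along the knob's axis.

jog_arm(
  rows=[
    [[0,0,0],[0,0,0]],
    [[0,0,0],[0,0,0]],
    [[0,0,0],[0,0,0]],
    [[0,0,0],[0,0,0]],
    [[0,0,0],[0,0,0]],
    [[0,0,0],[0,0,0]],
    [[0,0,-0.2],[0,0,0]],
    [[0,0,-0.4],[0,0,0]],
    [[0,0,-0.4],[0,0,0]],
    [[0,0,-0.4],[0,0,0]],
    [[0,0,-0.4],[0,0,0]],
    [[0,0,0],[0,0,0]],
    [[0,0,0],[0,0,0]],
    [[0,0,0],[0,0,0]],
  ],
  claw=0,
)

```text
t: 33.45
position: [0.5394, -0.0426, 0.2404]
ee_rot: [3.003, -0.852, -0.072]
ft_force: [0.3, 0.7, 0.0]
finger_gap: 0.0851
```

```bash
python3 - <<'E'
from h import *
s=st(); look('w9.npz')
E
```

```text
t 33.45 p [ 0.5394 -0.0426  0.2404] zt [-0.05  -0.006 -0.999] yt [-0.524 -0.851  0.031] f [0.3 0.7 0. ] tau_tool [ 0.074  0.037 -0.018] gap 0.0851 q [-0.22  0.43  0.25  1.81 -0.12  0.97 -2.04]
('cap slope th', 0.0534, 'y slope', -0.002, 'n', 2556, 'centroid', array([ 0.005 , -0.0002,  0.0719]), 'th by centroid', 0.0688, 'xr', array([-0.0171,  0.0257]))
[(array([0.0001, 0.0001, 0.0634]), np.float64(0.156)), (array([ 0.0002, -0.    ,  0.0761]), np.float64(0.1481)), (array([0.0001, 0.0001, 0.0543]), np.float64(0.1577))]
```

View pics/w9.png

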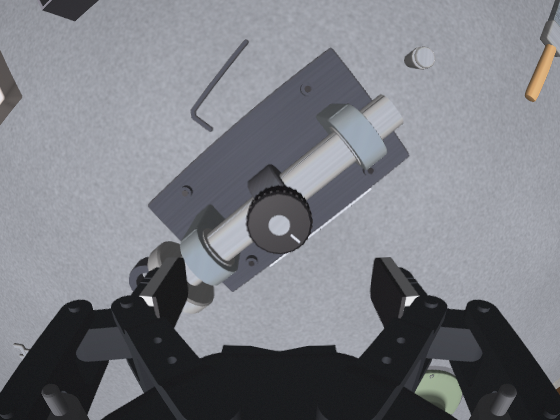

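The knob is free and has sprung back by about 0.4 rad; its mark is now near col 295, row 238. The collar still faces the flat and the bystanders look undisturbed, so I'm handing in.

```bash
python3 -c "
from rig import *
print(finish_job())"
```

```text
the job is handed in; nothing more can be done
None
```

The set screw is tightened onto the flat to about 0.455 N m and the knob is released. I handed the job in at about 33.5 s; no verdict was reported.

- **What I did:** I gripped the leaning knob and swung the collar from −0.485 rad to face the flat. I then regripped with the wrist wound back and turned the knob clockwise until the tip bore. From there I tightened in small steps, averaging torque readings with the knob still.
- **Tightness:** The last 20 readings averaged 0.462 N m, settling to about 0.455, with a scatter of 0.03 N m per reading. The target band is 0.41 to 0.48. I could not measure the tip force itself.
- **Alignment:** After letting go, the collar measured +0.053 rad and the flat +0.063. Separate flat fits ranged from 0.04 to 0.08 rad, so the error is well under 0.12 rad.
- **Clearance:** The gripper stands open about 90 mm back along the knob's axis and reads no force. In the last picture the spare collar, collet and hex key looked undisturbed, though I did not measure their positions.
- **Discarded fits:** While the gripper covered one side of the spindle, some one-sided flat fits came out wrong (for example −0.15 rad). I dropped those.

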